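Switch on the print bench in order

ROBOT

A 7-joint arm with a two-finger parallel gripper is mounted at the origin on the work surface; the furniture and walls round the work are solid. World frame = base frame: x ahead of the robot, y to its left, z up, the work surface at z = 0. Lengths are in mm, angles in degrees, forces in N, time in s.
With the tool pointing down it reaches from about 400 to 850 mm from the base axis. Payload 4.5 kg.
Tool frame: the origin (TCP) lies midway between the tips of the shut fingers; the grasp point (between the pads) lies behind it (grip_depth is the y of the grasp point in the tool frame, in mm); y points along the fingers, z is the direction in which the jaws open and shut, and the axes are right-handed (so a half turn about y gives the same grasp; the last joint's range is limited). The gripper opens to 88 mm and grips with 3 to 60 N. Pads are 18 mm wide; open, the fingers measure 123 mm over their backs; the gripper's body (75 mm by 187 mm) begins 45 mm behind the grasp point.
Start: joints at [65.478, 39.483, -11.15, 89.685, 9.013, 51.709, -12.324], TCP at [278.506, -559.543, 238.743] pointing down, gripper open.
Joint ranges: [-172.22, 172.22], [-26.19, 119.32], [-84.43, 86.54], [7.71, 146.69], [-57.33, 237.33], [2.42, 119.75], [-152.13, 152.13]. Speed limits (degrees/s): [147.25, 147.25, 180, 180, 180, 180, 180].

INTERFACE

Orientations are given as [roll, pitch, yaw] about the fixed x, y, z axes, in that order (R = Rz(yaw) Ry(pitch) Rx(roll)).
In Python, from cell import sense, get_image, camera_model, close_job, grip_depth gives the robot as it stands. The module is installed in compiled form; this text tells all that it offers.
- The arm moves only by the shell command python3 -m handwheel 'ROWS' [FORCE]. ROWS is JSON, a list of rows, each a list of 5 numbers: the shift along the tool's x, y, z in m, then the turn about the tool's y in degrees, then the closure, from 0 (fully open) to 1 (shut). A call has 1 to 8 rows; each row shifts and turns the commanded pose from where the row before left it, along the tool's axes as they then stand; what a row does not reach is not made up. A row lasts 1/8 s, in which the tool goes at most 62.5 mm and 10.7 degrees, less where a joint would pass 70% of its speed; a pose out of reach is approached as far as the arm can. A call with a gripper value outside its range is refused whole. The fingers move at their own pace and stop on an object; FORCE is the grip in N (left out, the last holds). Time passes only in rows, so rows that do not move let the fingers close. It gives the time, the measured TCP pose, the force and the opening at its end, in the units of the state.
- sense(): the state, without advancing time (a new reading comes with each control period).
- get_image(name): name is "scene" or "top"; returns the picture (400x640x3 uint8, red, green, blue); there is no depth.
- camera_model(name): a dict with "intrinsics" (3x3 intrinsics, pixels), "world_to_cam" (4x4, takes a point from world to camera coordinates). Camera axes: x right, y down, z forward; pixel columns grow to the right and rows downward; lengths in mm; the calibration is good to about 2 mm. A picture is of the moment at which its call begins. camera_model takes no time and is no camera call.
- close_job(): hands the job in, once; it reports no verdict.
The state is a dict: "time_s": time; "joint_positions": joint angles; "qd": joint speeds; "joint_torque": joint torques, N m; "ee_pos": TCP position; "eef_rot": TCP orientation; "wrist_force": force on the tool from outside, world axes, zero at the start; "moment": the same for the moment, N m; "opening": finger opening in mm.
Only numpy, scipy, OpenCV 4.12 (cv2) and the standard library are available. Lean on these libraries where they do the work, as an engineer would, in place of code of your own. Each camera call takes 0.05 s, during which the arm holds its last target. There are 200 camera calls.

TASK

Switch the print bench on in its proper order: with the fingertips press the extraction fan's switch (the box with the round cap), then the filament dryer's (square cap), then the printer's (long narrow cap). Push each cap lightly but fully in; it stays in by itself. The boxes stand loose: do not lift or shove them, leave the other things on the table alone, and finish with the hand clear.

Things in the scene. Friction and masses are not known exactly. Their poses are not given: they have to be found in the camera images.
- round_box: push switch of the extraction fan: loose light-grey box on rubber feet, 64 x 64 x 40 mm, 0.35 to 0.7 kg, with a round black cap 37 mm across (its flat top is 30 mm across) in the middle of its top. Origin: centre of the underside; z up; the box may be turned about z. The three boxes are alike but for the cap, and any of them may stand at any of the three places
- round_top (a point): centre of the top face of the round cap: 60 mm above the table when out, 52 mm when pressed fully in and let go; moves with the cap. A soft spring under the cap lets it yield: it must be pressed about 1.5 mm before the latch begins to move, so bring it to 47 to 50 mm above the table to latch it fully
- round_cap (a joint): how far the latch under this cap is pressed straight down, in m: 0 out (as at the start), 0.008 fully in. It resists with about 4 N (0.4 N more for each cm/s) and stays where it is left; past the end the cap's spring yields 5 mm more at 3 N per mm, then stops hard
- square_box: push switch of the filament dryer: loose light-grey box on rubber feet, 64 x 64 x 40 mm, 0.35 to 0.7 kg, with a square black cap 26 x 26 mm in the middle of its top. Origin: centre of the underside; z up; the box may be turned about z. The three boxes are alike but for the cap, and any of them may stand at any of the three places
- square_top (a point): centre of the top face of the square cap: 60 mm above the table when out, 52 mm when pressed fully in and let go; moves with the cap. A soft spring under the cap lets it yield: it must be pressed about 1.5 mm before the latch begins to move, so bring it to 47 to 50 mm above the table to latch it fully
- square_cap (a joint): how far the latch under this cap is pressed straight down, in m: 0 out (as at the start), 0.008 fully in. It resists with about 4 N (0.4 N more for each cm/s) and stays where it is left; past the end the cap's spring yields 5 mm more at 3 N per mm, then stops hard
- bar_box: push switch of the printer: loose light-grey box on rubber feet, 64 x 64 x 40 mm, 0.35 to 0.7 kg, with a long narrow black cap, 14 mm along x and 44 mm along y in the middle of its top. Origin: centre of the underside; z up; the box may be turned about z. The three boxes are alike but for the cap, and any of them may stand at any of the three places
- bar_top (a point): centre of the top face of the bar cap: 60 mm above the table when out, 52 mm when pressed fully in and let go; moves with the cap. A soft spring under the cap lets it yield: it must be pressed about 1.5 mm before the latch begins to move, so bring it to 47 to 50 mm above the table to latch it fully
- bar_cap (a joint): how far the latch under this cap is pressed straight down, in m: 0 out (as at the start), 0.008 fully in. It resists with about 4 N (0.4 N more for each cm/s) and stays where it is left; past the end the cap's spring yields 5 mm more at 3 N per mm, then stops hard
- bracket: bystander, loose: printed grey angle bracket, 32 x 50 x 40 mm; origin at the centre of its underside
- gear: bystander, loose: white printed gear, 53 mm across, 13 mm high; origin at the centre of its underside
- knob_part: bystander, loose: small lobed printed knob, 37 mm across, 19 mm high; origin at the centre of its underside
- bearing: bystander, loose: small ball bearing lying flat, 22 mm across, 7 mm high; origin at the centre of its underside
- glue: bystander, loose: glue stick standing upright, 30 mm thick, 94 mm tall; origin at the centre of its underside
Mind the look-alikes: they are no part of the job. What is shaped like the square_box but brown or red is not meant.

How it is judged:
By the outcome, as a careful person would: the job done as asked, in the order asked, and still so for the second after the job is handed in, with the robot touching nothing.
It also fails if it takes over 48 s, if anything falls off the work surface, if the arm or the gripper's body presses on something with over 40 N, if the wrist force passes 120 N, or if a joint passes its speed limit or range.

## Working session

There is one attempt and no reset: what is moved stays moved. The work goes in short steps, Python scripts to look and compute and a shell command to move; the robot and the scene stay as the last step left them, time stands still between calls to the robot, and variables do not carry over. Pictures are saved under pics/ and viewed, about 8 in all and at most 12, crops included, and the job is handed in when it is done.

```bash
mkdir -p pics; python3 - <<'E'
from cell import *
import cv2
print(sense()); print(grip_depth)
for n in("top","scene"):
    im=get_image(n); cv2.imwrite(f"pics/{n}0.png",im[:,:,::-1]); m=camera_model(n); print(n,m)
E
```

```text
{'time_s': 0.0, 'joint_positions': array([ 65.47819549,  39.53240264, -11.14463788,  89.74459965,
         9.01449909,  51.70831059, -12.32487712]), 'qd': array([-0.09154175,  0.01844703,  0.03118354,  0.08419105, -0.07369136,
       -0.04103867, -0.05637274]), 'joint_torque': array([ 4.14246288e-04, -5.27559721e+01, -1.26613598e+00, -1.53432387e+01,
       -5.26123226e-02,  6.59403144e-03,  1.37536827e-04]), 'ee_pos': array([ 278.13754969, -559.00499445,  237.9197127 ]), 'eef_rot': array([-9.01028707e+01, -8.99320447e-03, -1.53536333e+02]), 'wrist_force': array([ 0.57667934, -0.08283187, -0.5786315 ]), 'moment': array([ 0.00653492,  0.00370331, -0.03072319]), 'opening': 87.87421974318661}
-18.700000000000003
top {'intrinsics': array([[434.46041335,   0.        , 318.63420036],
       [  0.        , 434.46041335, 206.93706526],
       [  0.        ,   0.        ,   1.        ]]), 'world_to_cam': array([[ 1.47783375e-02, -9.99877981e-01,  5.06192102e-03,
        -6.91676039e+01],
       [-9.90512540e-01, -1.53312780e-02, -1.36564490e-01,
         4.69015709e+02],
       [ 1.36625432e-01, -2.99570012e-03, -9.90618250e-01,
         1.19559747e+03],
       [ 0.00000000e+00,  0.00000000e+00,  0.00000000e+00,
         1.00000000e+00]])}
scene {'intrinsics': array([[371.88069861,   0.        , 317.32250181],
       [  0.        , 371.88069861, 200.17498827],
       [  0.        ,   0.        ,   1.        ]]), 'world_to_cam': array([[-9.06467418e-01, -4.21958031e-01,  1.63780457e-02,
         3.76056531e+02],
       [-3.06200819e-01,  6.30095217e-01, -7.13597279e-01,
         2.35010263e+02],
       [ 2.90788374e-01, -6.51867654e-01, -7.00364679e-01,
         7.90385165e+02],
       [ 0.00000000e+00,  0.00000000e+00,  0.00000000e+00,
         1.00000000e+00]])}
```

View pics/top0.png

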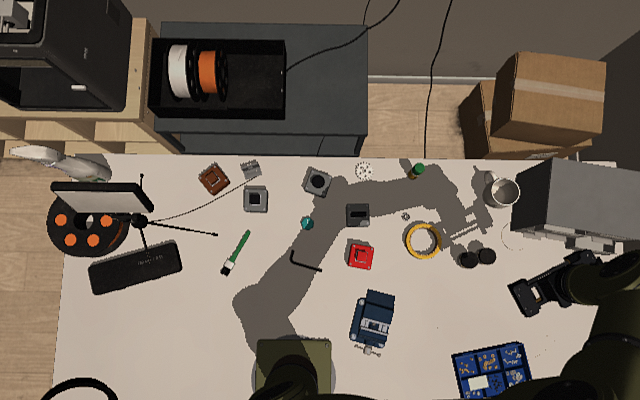

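View pics/scene0.png

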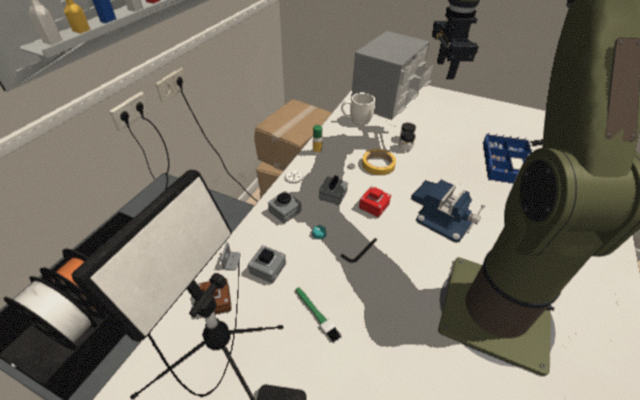

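The top picture shows three grey boxes: square cap near pixel (256,199), round near (318,181) and bar near (357,214). The look-alikes are brown at (213,178) and red at (360,255). I'll zoom in and measure the caps in both views.

```bash
cat > h.py <<'E'
import numpy as np, cv2
from cell import *
def ray(n,u,v,z):
    m=camera_model(n);K=m["intrinsics"];T=m["world_to_cam"];R=T[:3,:3];c=-R.T@T[:3,3]
    d=R.T@np.linalg.inv(K)@[u,v,1]; return c+d*(z-c[2])/d[2]
def px(n,p):
    m=camera_model(n);q=m["intrinsics"]@(m["world_to_cam"]@[*p,1])[:3];return q[:2]/q[2]
def blob(im,u,v,thr,r=16):
    g=im.max(2)[v-r:v+r,u-r:u+r]; k=(g<thr).astype(np.uint8)
    n,l,s,c=cv2.connectedComponentsWithStats(k)
    i=min((i for i in range(1,n) if s[i,4]>15),key=lambda i:np.hypot(*(c[i]-r)),default=None)
    if i is None: return None
    pts=np.argwhere(l==i)[:,::-1].astype(np.float32)
    return c[i]+[u-r,v-r],s[i,4],cv2.minAreaRect(pts)
E
python3 - <<'E'
from h import *
t=cv2.imread("pics/top0.png");s=cv2.imread("pics/scene0.png")
a=cv2.resize(t[150:250,230:390],(800,500),interpolation=cv2.INTER_CUBIC);cv2.imwrite("pics/topz.png",a)
b=cv2.resize(s[165:290,240:360],(576,600),interpolation=cv2.INTER_CUBIC);cv2.imwrite("pics/scz.png",b)
P={"round":((318,181),(284,199)),"square":((256,198),(267,256)),"bar":((357,213),(334,184))}
for k,(p,q) in P.items():
  for n,im,c in(("top",t,p),("scene",s,q)):
    for thr in(35,50):
      r=blob(im,*c,thr)
      if r: print(k,n,thr,r[0].round(1),r[1],np.round(r[2][1],1),round(r[2][2]),ray(n,*r[0],58).round(1))
E
```

```text
round top 35 [317.5 181.1] 133 [12.5 12.1] 27 [539.1 -57.8  58. ]
round top 50 [317.3 180.8] 146 [12. 13.] 90 [540.  -57.1  58. ]
round scene 35 [283. 198.] 75 [11.  9.] 0 [537.3 -54.8  58. ]
round scene 50 [283.4 198.3] 113 [10. 12.] 90 [536.1 -54.5  58. ]
square top 35 [254.4 198.5] 101 [10. 10.] 90 [487.3 116.5  58. ]
square top 50 [254.  198.1] 115 [10. 10.] 90 [488.5 117.6  58. ]
square scene 35 [265.6 256.1] 122 [11.6 11.6] 27 [483.9 121.4  58. ]
square scene 50 [265.6 255.9] 142 [12.1 13. ] 27 [484.  121.1  58. ]
bar top 35 [358.2 213.6] 95 [ 6. 16.] 90 [ 449.6 -171.6   58. ]
bar top 50 [356.6 213.4] 333 [23. 22.] 0 [ 450.1 -167.1   58. ]
bar scene 35 [333.2 182.6] 69 [ 5.8 13. ] 27 [ 446.1 -164.7   58. ]
bar scene 50 [333.1 182.7] 84 [ 6.7 14.7] 34 [ 446.1 -164.2   58. ]
```

View pics/topz.png

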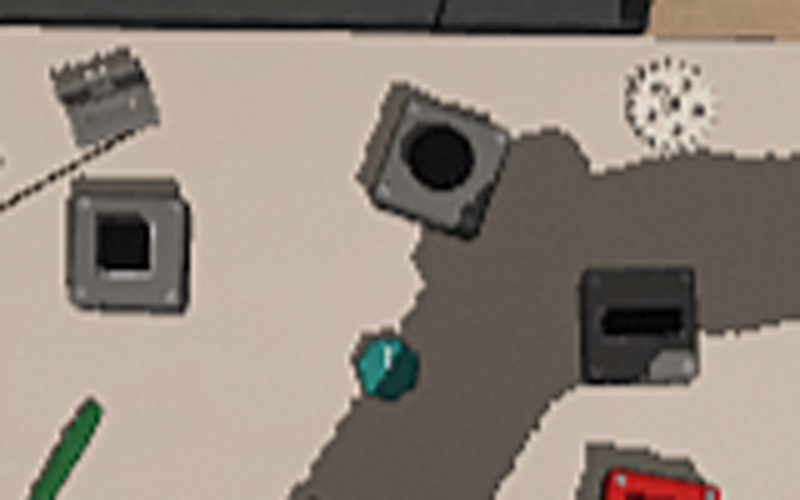

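View pics/scz.png

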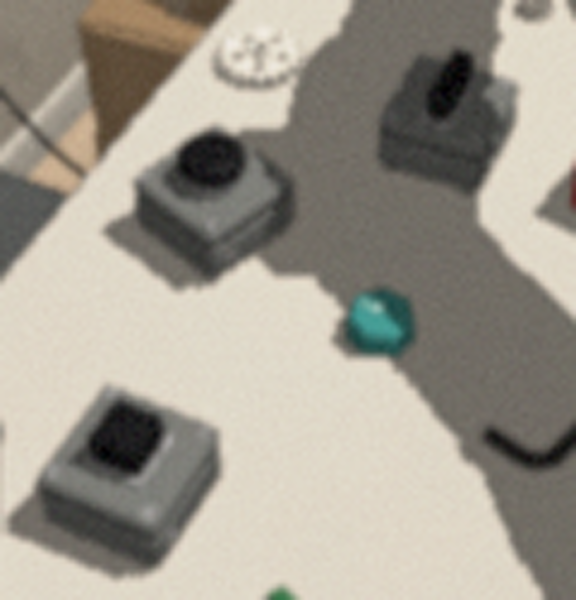

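The crops confirm each cap type, and the bar's long side lies along world y. Averaging both views gives round (538,-56), square (486,119) and bar (448,-168). I'll shut the fingers and turn by 26.5° so that tool x is world -x and tool z is world -y, then travel high.

```bash
python3 -m handwheel '[[0,0,0,8.9,1],[0,0,0,8.8,1],[0,0,0,8.8,1],[-0.026,0,-0.05,0,1],[-0.026,0,-0.05,0,1],[-0.026,0,-0.05,0,1],[-0.026,0,-0.05,0,1],[-0.026,0,-0.05,0,1]]' 10
```

```text
time_s: 1.1
ee_pos: [409.2, -307.9, 238.5]
eef_rot: [-90.0, -0.0, 180.0]
wrist_force: [0.6, -0.5, 0.2]
opening: 9.9
```

```bash
python3 -m handwheel '[[-0.026,0,-0.05,0,1],[-0.026,0,-0.05,0,1],[-0.026,0,-0.05,0,1],[-0.026,0,-0.05,0,1],[-0.025,0.01,-0.052,0,1],[0,0.05,0,0,1],[0,0.05,0,0,1],[0,0.02,0,0,1]]'; python3 - <<'E'
from h import *
t=get_image("top");s=get_image("scene")
a=cv2.resize(t[140:240,230:390],(640,400),interpolation=cv2.INTER_CUBIC)
b=cv2.resize(s[130:230,220:350],(520,400),interpolation=cv2.INTER_CUBIC)
b=cv2.copyMakeBorder(b,0,0,0,120,cv2.BORDER_CONSTANT)
cv2.imwrite("pics/c1.png",cv2.resize(np.hstack([a,b[:,:520]]),(800,276))[:,:,::-1]); p=sense()["ee_pos"]
print(p,px("top",p),px("scene",p))
E
```

```text
time_s: 2.1
ee_pos: [535.9, -57.3, 105.8]
eef_rot: [-90.0, -0.3, -180.0]
wrist_force: [-1.3, 0.3, 0.2]
opening: 0.6
[535.90680595 -57.43513965 106.31346073] [317.40903863 178.76952633] [283.06756613 183.34819352]
```

View pics/c1.png

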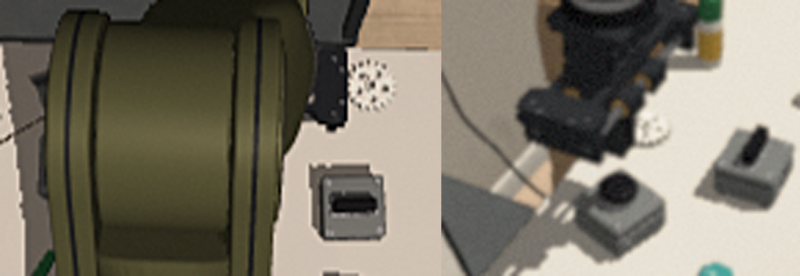

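The arm hides the tip in the top view. In the scene view the shut fingers hang over the round cap, and the bar is now lit. Going down.

```bash
python3 -m handwheel '[[-0.002,0.02,-0.001,0,1],[0,0.015,0,0,1],[0,0,0,0,1]]'; python3 - <<'E'
from h import *
t=get_image("top")
for thr in(30,40,50):
  r=blob(t,358,214,thr)
  if r: print(thr,r[0],r[1],r[2],ray("top",*r[0],58).round(1))
print(sense()["ee_pos"],sense()["wrist_force"])
E
```

```text
time_s: 2.58
ee_pos: [539.4, -56.8, 73.4]
eef_rot: [-90.0, -0.1, 180.0]
wrist_force: [-0.2, -0.3, 0.1]
opening: 0.6
30 [357.75675676 213.83783784] 74 ((15.575860977172852, 15.910346984863281), (4.899683952331543, 15.114277839660645), 85.2363510131836) [ 448.9 -170.3   58. ]
40 [357.52272727 213.48863636] 88 ((15.5, 15.5), (5.0, 15.0), 90.0) [ 449.9 -169.7   58. ]
50 [357.49019608 213.11764706] 102 ((16.0, 15.0), (16.0, 6.0), 0.0) [ 450.9 -169.6   58. ]
[539.78155383 -56.8245347   73.91832299] [ 0.68839906 -0.34933922 -0.24571895]
```

```bash
python3 -m handwheel '[[0,0.01,0,0,1],[0,0.004,0,0,1],[0,0.003,0,0,1],[0,0.003,0,0,1],[0,0.003,0,0,1],[0,0,0,0,1],[0,0,0,0,1]]'; python3 -c "
from cell import *
s=sense();print(s['ee_pos'],s['wrist_force'],s['moment'])"
```

```text
time_s: 3.5
ee_pos: [539.9, -56.8, 50.8]
eef_rot: [-90.0, 0.0, 180.0]
wrist_force: [-1.0, -0.3, 4.8]
opening: 0.3
[539.86536382 -56.75339062  50.78257507] [-1.02814559 -0.34967925  4.81280833] [ 0.04577957  0.22653333 -0.03776144]
```

```bash
python3 -m handwheel '[[0,0.002,0,0,1],[0,0.0005,0,0,1],[0,0,0,0,1],[0,0,0,0,1]]'; python3 -c "
from cell import *
s=sense();print(s['ee_pos'],s['wrist_force'])"
```

```text
time_s: 4.0
ee_pos: [539.9, -56.7, 48.9]
eef_rot: [-90.0, 0.0, 180.0]
wrist_force: [-2.1, -0.1, 10.8]
opening: 0.6
[539.89541414 -56.7442911   48.89816443] [-2.11280448 -0.06643115 10.78097512]
```

The spring force of 10.8 N at z 48.9 means the latch is home. Rising and going to the square.

```bash
python3 -m handwheel '[[0,-0.01,0,0,1],[0,-0.04,0,0,1],[0.013,0,-0.044,0,1],[0.013,0,-0.044,0,1],[0.013,0,-0.044,0,1],[0.014,0,-0.044,0,1],[0,0,0,0,1],[0,0,0,0,1]]'; python3 - <<'E'
from h import *
s=get_image("scene"); t=get_image("top")
b=cv2.resize(s[150:290,220:360],(560,560),interpolation=cv2.INTER_CUBIC)
cv2.imwrite("pics/c2.png",b[:,:,::-1]); p=sense()["ee_pos"]
print(p,px("scene",p))
r=blob(s,284,201,40);print(r[0],r[1],ray("scene",*r[0],52))
r=blob(t,318,181,40);print(r and (r[0],r[1],ray("top",*r[0],50)))
E
```

```text
time_s: 5.0
ee_pos: [487.2, 118.6, 98.2]
eef_rot: [-90.0, 0.0, 179.9]
wrist_force: [0.8, 0.3, 0.4]
opening: 0.4
[487.52415938 117.49418779  98.23188984] [263.51493812 242.55687776]
[288.34939759 196.06024096] 83 [531.69391002 -72.48753831  52.        ]
(array([317.7007874 , 181.81889764]), np.int32(127), array([538.71778818, -58.33950936,  50.        ]))
```

View pics/c2.png

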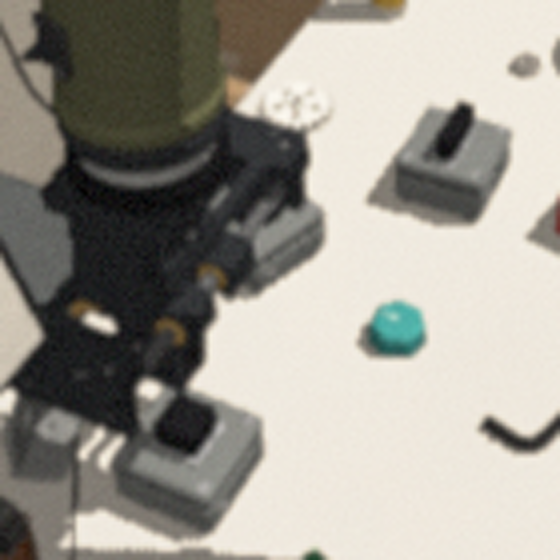

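The tip is over the square cap (expected at crop pixel (174,370), cap at (185,425) below). Nothing else is disturbed. Pressing.

```bash
python3 -m handwheel '[[0,0.02,-0.001,0,1],[0,0.014,0,0,1],[0,0.004,0,0,1],[0,0.003,0,0,1],[0,0.003,0,0,1],[0,0.003,0,0,1],[0,0.002,0,0,1],[0,0,0,0,1]]';python3 -m handwheel '[[0,0.0005,0,0,1],[0,0,0,0,1]]'; python3 -c "
from cell import *
s=sense();print(s['ee_pos'],s['wrist_force'])"
```

```text
time_s: 6.1
ee_pos: [486.8, 119.5, 49.5]
eef_rot: [-89.9, -0.0, 179.9]
wrist_force: [-2.2, -4.3, 9.1]
opening: 0.4
time_s: 6.35
ee_pos: [486.8, 119.5, 49.2]
eef_rot: [-89.9, -0.0, 179.9]
wrist_force: [-2.5, -5.6, 10.5]
opening: 0.1
[486.76735133 119.46511426  49.17051598] [-2.54627799 -5.56645565 10.47009762]
```

```bash
python3 -m handwheel '[[0,-0.01,0,0,1],[0,-0.04,0,0,1],[0.0063,0,0.048,0,1],[0.0063,0,0.048,0,1],[0.0063,0,0.048,0,1],[0.0063,0,0.048,0,1],[0.0063,0,0.048,0,1],[0.0063,0,0.048,0,1]]';python3 -m handwheel '[[0,0,0,0,1],[0,0,0,0,1]]'; python3 - <<'E'
from h import *
s=get_image("scene"); t=get_image("top")
a=cv2.resize(s[160:290,235:365],(520,520),interpolation=cv2.INTER_CUBIC)
cv2.imwrite("pics/c3.png",a[:,:,::-1]); p=sense()["ee_pos"]
print(p,px("scene",p),sense()["wrist_force"])
for k,n,im,c in(("rd","scene",s,(284,201)),("sq","scene",s,(267,258)),("rd","top",t,(318,181)),("sq","top",t,(255,199)),("bar","scene",s,(334,184))):
  r=blob(im,*c,40);print(k,n,r and (r[0],r[1],ray(n,*r[0],50 if k!="bar" else 58)))
E
```

```text
time_s: 7.35
ee_pos: [450.4, -168.4, 99.0]
eef_rot: [-90.0, 0.2, -179.9]
wrist_force: [0.3, -0.4, 0.5]
opening: 0.4
time_s: 7.6
ee_pos: [450.1, -166.6, 98.9]
eef_rot: [-90.1, 0.1, -180.0]
wrist_force: [0.2, 0.7, -0.7]
opening: 0.6
[ 449.93486502 -165.67787292   98.79959832] [332.71349803 170.09368443] [ 0.2944112   0.16469963 -0.39701313]
rd scene (array([283.70588235, 200.00840336]), np.int32(119), array([536.51559759, -56.29875803,  50.        ]))
sq scene (array([266.12612613, 256.6036036 ]), np.int32(111), array([485.76001063, 117.22978192,  50.        ]))
rd top (array([317.88028169, 181.82394366]), np.int32(142), array([538.71132417, -58.8436353 ,  50.        ]))
sq top (array([254.48863636, 198.97727273]), np.int32(88), array([487.2221742, 117.2865744,  50.       ]))
bar scene (array([332.71153846, 182.92307692]), np.int32(52), array([ 446.68625255, -162.79615172,   58.        ]))
```

View pics/c3.png

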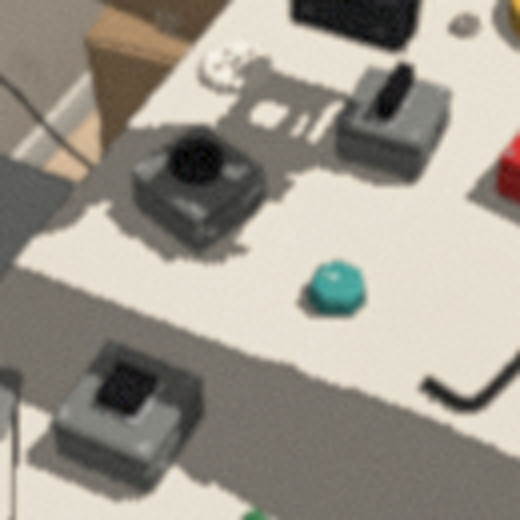

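Round and square caps sit visibly lower: their top edges have dropped about 2 px, and the boxes have not moved. Now the bar.

```bash
python3 -m handwheel '[[0.001,0.02,0.001,0,1],[0,0.014,0,0,1],[0,0.004,0,0,1],[0,0.003,0,0,1],[0,0.003,0,0,1],[0,0.003,0,0,1],[0,0.002,0,0,1],[0,0,0,0,1]]';python3 -m handwheel '[[0,0.0008,0,0,1],[0,0,0,0,1],[0,0,0,0,1]]'; python3 -c "
from cell import *
s=sense();print(s['ee_pos'],s['wrist_force'])"
```

```text
time_s: 8.7
ee_pos: [448.0, -168.1, 49.9]
eef_rot: [-90.0, 0.0, 180.0]
wrist_force: [-1.6, 4.7, 5.7]
opening: 0.3
time_s: 9.07
ee_pos: [448.0, -168.1, 49.3]
eef_rot: [-90.0, 0.0, 180.0]
wrist_force: [-1.0, 4.4, 8.6]
opening: 0.5
[ 448.03555364 -168.1134291    49.34173439] [-1.01081839  4.40886213  8.64608315]
```

```bash
python3 -m handwheel '[[0,0.0006,0,0,1],[0,0,0,0,1],[0,0,0,0,1]]'; python3 -m handwheel '[[0,-0.01,0,0,1],[0,-0.04,0,0,1],[0,-0.05,0,0,1],[0,-0.05,0,0,1],[0.02,0,0.05,0,1],[0.02,0,0.05,0,1],[0.02,0,0.05,0,1],[0,0,0,0,1]]'; python3 - <<'E'
from h import *
s=get_image("scene"); t=get_image("top")
a=cv2.resize(s[160:290,235:365],(520,520),interpolation=cv2.INTER_CUBIC)
b=cv2.imread("pics/scene0.png")[160:290,235:365,::-1]; b=cv2.resize(b,(260,260),interpolation=cv2.INTER_CUBIC)
c=cv2.resize(t[150:280,230:390],(260,260*130//160)); col=np.zeros((520,260,3),np.uint8); col[:260]=b; col[262:262+len(c)]=c
cv2.imwrite("pics/c4.png",np.hstack([a,col])[:,:,::-1])
for k,n,im,c in(("rd","scene",s,(284,201)),("sq","scene",s,(267,258)),("bar","scene",s,(334,186)),("rd","top",t,(318,181)),("sq","top",t,(255,199)),("bar","top",t,(358,214))):
  r=blob(im,*c,40);print(k,n,r and (r[0].round(1),r[1],ray(n,*r[0],50).round(1)))
print(sense()["ee_pos"],sense()["wrist_force"])
E
```

```text
time_s: 9.45
ee_pos: [448.1, -168.1, 48.9]
eef_rot: [-90.0, 0.0, -180.0]
wrist_force: [-1.3, 4.6, 9.7]
opening: 0.5
time_s: 10.45
ee_pos: [384.6, -324.8, 198.5]
eef_rot: [-89.8, -0.0, 179.3]
wrist_force: [0.6, 1.3, -0.7]
opening: 0.6
rd scene (array([283.2, 200. ]), np.int32(115), array([537.6, -55.9,  50. ]))
sq scene (array([265.8, 257.2]), np.int32(97), array([485.6, 119. ,  50. ]))
bar scene (array([332.8, 183.7]), np.int32(35), array([ 448.4, -168.5,   50. ]))
rd top (array([317.7, 181.8]), np.int32(132), array([538.9, -58.3,  50. ]))
sq top (array([254.4, 199. ]), np.int32(87), array([487.1, 117.4,  50. ]))
bar top (array([357.5, 213.9]), np.int32(75), array([ 449.8, -170.4,   50. ]))
[ 387.47279405 -319.53273608  198.39716169] [ 0.07138576  0.76673671 -0.34596246]
```

View pics/c4.png

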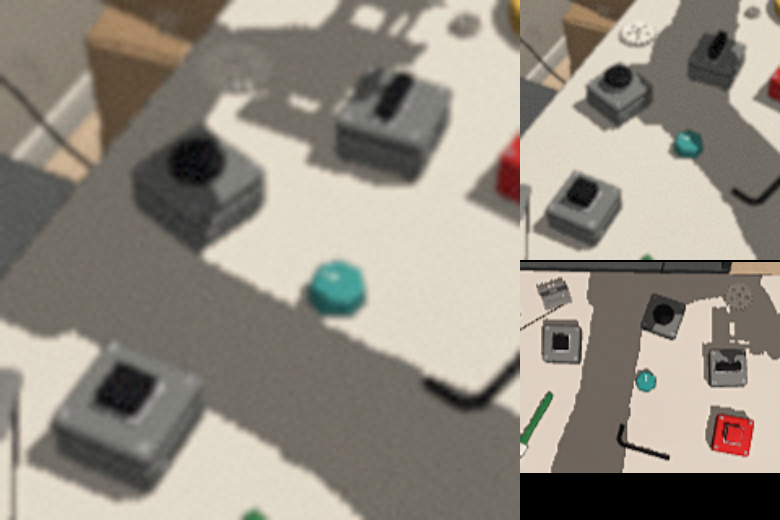

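All three caps are lower and stay in, and the boxes and nearby things are where they were. The hand is clear at z≈198. Handing in.

```bash
python3 -m handwheel '[[0,0,0,0,1],[0,0,0,0,1]]'; python3 -c "
from cell import *
print(close_job())"
```

```text
time_s: 10.8
ee_pos: [388.7, -317.4, 198.4]
eef_rot: [-90.0, 0.0, -179.9]
wrist_force: [-0.2, 0.4, 0.2]
opening: 0.2
the job is handed in; nothing more can be done
None
```

I pressed the three switches in order with the shut fingertips: round, then square, then bar. The job was handed in at 10.8 s with the hand clear about 198 mm up and no contact force. `close_job` reports no verdict.

| Cap | Lowest height of fingertips | Vertical force |
|---|---|---|
| Round | 48.9 mm | 10.8 N |
| Square | 49.2 mm | 10.5 N |
| Bar | 48.9 mm | 9.7 N |

- **Latching:** Each force is well above the latch's 4 N, and each height lies in the 47 to 50 mm band, so each latch should be fully in.
- **Last pictures:** All three caps look lower and stay in. The boxes are unmoved to within the roughly 2 mm measuring error. The nearby things I could see look untouched; the glue stick was outside my last crops, so I did not check it at the end.
- **Weaker points:** The square and bar presses showed about 5 N of sideways force. The square cap's blob centre dropped about 1 px in the scene view, less than I expected, though its top edge fell about 2 px. I relied on the force and height for that one.

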